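# Ratchet a gilt sample block into the bench clamp

### The job

Lay the small gilt block flat in the bed of the ratchet bench clamp, lengthwise between the fixed stop and the sprung jaw, and let go of it. Then wind the knob clockwise, feeling the load, until the pawl has caught the tooth at which the jaw holds the block between 6 and 17 N, and let go of the knob. Never squeeze the block with more than 21 N (the ratchet will not go back), and do not disturb the tape roll, the burnisher and the paint jar.

Things in the scene. Friction and masses are not known exactly. Their poses are not given: they have to be found in the camera images.
- block: loose gilt-topped wooden block, 45 (x) x 75 (y) x 18 (z) mm, about 0.08 kg; origin at the centre of its underside. The gilt face is up.
- clamp: ratchet bench clamp, screwed down: aluminium base plate 110 (x) x 250 (y) mm, 12 mm thick, its top is the flat bed, with nothing beside the work. Origin on the table surface, on the centre line x = 0. Along its y: stop face at +85 to +87 mm; jaw pad face between -10 and +5 mm at the start (open; it closes to +y); ratchet wheel and knob at -80 mm
- stop: end stop, screwed fast for the run somewhere in its slot, 22 mm high, 50 mm wide; origin at the foot of its cork face on the bed, the face looking to the clamp's -y; axes as the clamp's. The squeeze on the block is the force between block and stop
- stop_face (a point): centre of the stop's face, 9 mm above the bed; axes as the clamp's
- bed_mid (a point): point on the bed's surface, on the clamp's centre line at y = +40 mm; fixed. The jaw (cork pad 34 mm wide, 18 mm high) closes along the centre line by 10 mm per rad of the wheel; how far back it stands at the start is set by a screw and not known better than 15 mm. Its pad is sprung, 3.2 N per mm: once pad and block and stop bear, each further tooth adds about 8.4 N
- knob_grip (a point): middle of the black bar knob, on the wheel's upright axis, 63 mm above the table; the frame turns with the knob. The bar is 48 mm long along the point's x, 12 mm wide along its y, 26 mm high (50 to 76 mm above the table). Clockwise from above closes the jaw; 2.8 rad is possible from open. Bare hub below, then the wheel: 73 mm across, its top 31 mm above the table
- pawl_pivot (a point): top of the post of the spring-loaded pawl, on the clamp, 32 mm above the table. Wheel: 24 teeth, 0.262 rad each; it turns only clockwise, and at the start and when let go it rests back on the pawl. A tooth is caught about 0.03 rad past its place. Torque: about 0.06 N m for the return spring, up to 0.04 more as the pawl climbs a tooth, plus 0.010 N m per newton of squeeze
- tape_roll: bystander: roll of masking tape, 104 mm across, 24 mm high; origin at the centre of its underside
- burnisher: bystander: the dark-handled burnisher nearest the clamp, 178 mm long, lying; origin at the centre of its underside
- jar: bystander: the dark red paint jar nearest the clamp with a white lid, 62 mm across and high; origin at the centre of its underside
Mind the look-alikes: they are no part of the job. What is meant by the block is not purple or white, and is the larger of those in its own colour.

How it is judged:
By the outcome, as a careful person would: the job done as asked, in the order asked, and still so for the second after the job is handed in, with the robot touching nothing.
It also fails if it takes over 72 s, if anything falls off the work surface, if the arm or the gripper's body presses on something with over 40 N, if the wrist force passes 120 N, or if a joint passes its speed limit or range.

### The arm

A 7-joint arm with a two-finger parallel gripper is mounted at the origin on a cart in front of the work surface, level with it; the furniture and walls round the work are solid. World frame = base frame: x ahead of the robot, y to its left, z up, the work surface at z = 0. Lengths are in m, angles in rad, forces in N, time in s.
With the tool pointing down it reaches from about 0.425 to 0.95 m from the base axis. Payload 4.7 kg.
Tool frame: the origin (TCP) lies between the finger pads; the fingertips stand 22 mm ahead of it and the grasp point (between the pads) lies 3 mm ahead of it; z points along the fingers, y is the line along which they close (so a half turn about z gives the same grasp; the last joint's range is limited). The gripper opens to 87 mm and grips with 3 to 60 N. Pads are 19 mm wide; open, the fingers measure 117 mm over their backs; the gripper's body (75 mm by 190 mm) begins 51 mm behind the grasp point.
Start: joints at [-1.344, 0.469, -0.049, 1.532, 0.024, 1.141, -0.082], TCP at [0.171, 0.653, 0.245] pointing down, gripper open.
Joint ranges: [-2.59, 2.59], [-0.33, 1.99], [-1.39, 1.29], [0.1, 2.45], [-1.04, 4.18], [0.21, 1.99], [-2.66, 2.66]. Speed limits (rad/s): [2.57, 2.57, 3.14, 3.14, 3.14, 3.14, 3.14].

### API

Orientations are given as a unit quaternion [w, x, y, z].
In Python, from bench import arm gives the robot as it stands. The module is installed in compiled form; this text tells all that it offers.
- The arm moves only by the shell command python3 -m handwheel 'ROWS' [FORCE]. ROWS is JSON, a list of rows, each a list of 7 numbers: the shift along the tool's x, y, z normalised to -1 to 1, where 1 is 0.5 m, then the turn, a rotation vector about the tool's x, y, z normalised to -1 to 1, where 1 is 360 degrees, then the opening, from -1 (shut) to 1 (fully open), so that 0 is half open. In form: [[tx, ty, tz, wx, wy, wz, grip], ...]. A call has 1 to 8 rows; each row is the pose to reach, as a shift and turn from the pose commanded when the call began, along the tool's axes at that moment, turning the shorter way round; what a row does not reach only later rows make up. A row lasts 1/10 s, in which the tool goes at most 50 mm and 8.59 degrees, less where a joint would pass 70% of its speed; a pose out of reach is approached as far as the arm can. A call with a number of a shift or a turn outside -1 to 1 is refused whole. A call with a gripper value outside its range is refused whole. The fingers move at their own pace and stop on an object; FORCE is the grip in N (left out, the last holds). Time passes only in rows, so rows that repeat a pose let the fingers close. It gives the time, the measured TCP pose, the force, the opening and the grip force at its end, in the units of the state.
- arm.state(): the state, without advancing time (a new reading comes with each control period).
- arm.capture(name): name is "side" or "top"; returns the picture (400x640x3 uint8, red, green, blue); there is no depth.
- arm.camera_info(name): a dict with "mtx" (3x3 intrinsics, pixels), "world_from_camera" (4x4, takes a point from camera to world coordinates). Camera axes: x right, y down, z forward; pixel columns grow to the right and rows downward; lengths in m; the calibration is good to about 2 mm. A picture is of the moment at which its call begins. camera_info takes no time and is no camera call.
- arm.close_job(): hands the job in; it is judged then, once.
The state is a dict: "clock": time; "joint_positions": joint angles; "dq": joint speeds; "tau": joint torques, N m; "ee_pos": TCP position; "orientation": TCP orientation; "contact_force": force on the tool from outside, world axes, zero at the start; "ft_torque": the same for the moment, N m; "opening": finger opening in m; "finger_force": force on a finger pad.
Only numpy, scipy, OpenCV 4.12 (cv2) and the standard library are available. Lean on these libraries where they do the work, as an engineer would, in place of code of your own. Each camera call takes 0.05 s, during which the arm holds its last target. There are 200 camera calls.

## Working session

There is one attempt and no reset: what is moved stays moved. The work goes in short steps, Python scripts to look and compute and a shell command to move; the robot and the scene stay as the last step left them, time stands still between calls to the robot, and variables do not carry over. Pictures are saved under pics/ and viewed, at most 10 in all, crops included, and the job is handed in when it is done.

```bash
mkdir -p pics; python3 - <<'E'
from bench import arm
import cv2,numpy as np
for n in("top","side"):
    im=arm.capture(n); cv2.imwrite(f"pics/{n}0.png",im[:,:,::-1])
    c=arm.camera_info(n); print(n,np.round(c["mtx"],1).tolist(),np.round(c["world_from_camera"],3).tolist())
s=arm.state();print(s)
E
```

```text
top [[499.0, 0.0, 318.4], [0.0, 499.0, 204.6], [0.0, 0.0, 1.0]] [[-0.008, -0.993, 0.118, 0.412], [-1.0, 0.008, -0.001, -0.01], [-0.0, -0.118, -0.993, 1.591], [0.0, 0.0, 0.0, 1.0]]
side [[401.0, 0.0, 317.8], [0.0, 401.0, 207.1], [0.0, 0.0, 1.0]] [[-0.901, -0.282, 0.329, 0.268], [-0.433, 0.585, -0.686, 0.632], [0.001, -0.76, -0.65, 0.689], [0.0, 0.0, 0.0, 1.0]]
{'clock': 0.1, 'joint_positions': array([-1.34384269,  0.46936437, -0.04860656,  1.53359151,  0.02412728,
        1.14102976, -0.08227205]), 'dq': array([-0.00206354, -0.00357599,  0.00038594, -0.00303864,  0.00163144,
        0.00106965, -0.00091946]), 'tau': array([ 1.06786276e-03, -5.09166741e+01, -8.09993036e-02, -2.36829937e+01,
       -6.14827336e-02,  3.43924295e-02,  3.52340851e-05]), 'ee_pos': array([0.17067919, 0.65252877, 0.24359477]), 'orientation': array([-7.31993279e-05,  1.27538904e-01,  9.91833157e-01, -9.00177157e-04]), 'contact_force': array([ 0.46377102,  0.41917772, -0.32900616]), 'ft_torque': array([ 0.06021338, -0.01583081,  0.04903854]), 'finger_force': 0.0, 'opening': 0.08684561572657412}
```

View pics/top0.png

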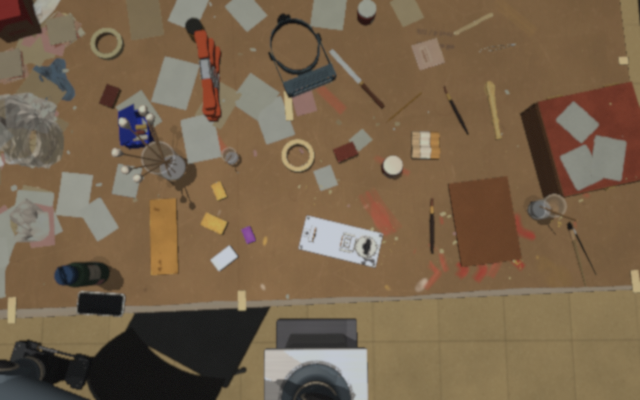

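View pics/side0.png

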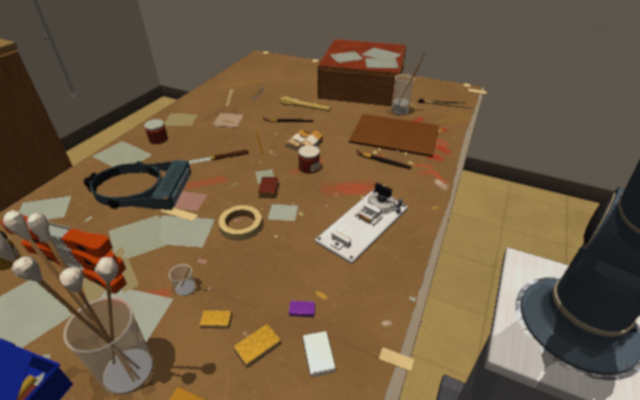

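The top view shows gilt blocks at (213,223) (larger) and (219,190) (smaller), purple at (249,234), white at (224,258), and the clamp at (340,241). The larger gilt block at (213,223), side (257,344), fits the description. I'll confirm it in an enlarged crop.

```bash
cat > h.py <<'E'
from bench import arm
import cv2,numpy as np
from scipy.spatial.transform import Rotation as R
def w(n,uv,z):
    c=arm.camera_info(n);T=np.array(c["world_from_camera"]);d=T[:3,:3]@np.linalg.inv(c["mtx"])@[*uv,1]
    return T[:3,3]+d*(z-T[2,3])/d[2]
def px(n,p):
    c=arm.camera_info(n);T=np.linalg.inv(c["world_from_camera"]);q=np.array(c["mtx"])@(T[:3,:3]@p+T[:3,3]);return q[:2]/q[2]
def gilt(n,im,lo=(15,120,90),hi=(28,255,255)):
    m=cv2.inRange(cv2.cvtColor(im,cv2.COLOR_RGB2HSV),lo,hi)
    for k in cv2.findContours(m,0,2)[0]:
        a=cv2.contourArea(k)
        if a>60: yield a,cv2.minAreaRect(k)
def rows(dp,dyaw=0,s=None):
    "world shift, world yaw -> normalised tool shift/turn"
    s=s or arm.state();q=s["orientation"];r=R.from_quat([q[1],q[2],q[3],q[0]])
    return np.round(r.inv().apply(dp)/.5,4),np.round(r.inv().apply([0,0,dyaw])/(2*np.pi),4)
E
python3 - <<'E'
from h import *
t=cv2.imread("pics/top0.png");s=cv2.imread("pics/side0.png")
a=cv2.resize(t[170:280,190:400],None,fx=3.8,fy=3.8,interpolation=2);b=cv2.resize(s[170:390,190:430],None,fx=2.5,fy=2.5,interpolation=2)
cv2.imwrite("pics/c1.png",a);cv2.imwrite("pics/c2.png",b)
for n,i in(("top",t),("side",s)):
  for ar,r in gilt(n,i[:,:,::-1].copy()):
    P=np.array([w(n,p,.018) for p in cv2.boxPoints(r)]);print(n,ar,np.round(r[0]),P.mean(0).round(3),np.round([np.linalg.norm(P[1]-P[0]),np.linalg.norm(P[2]-P[1])],3),np.degrees(np.arctan2(*(P[1]-P[0])[1::-1])).round(1))
E
```

```text
top 470.5 [551. 273.] [ 0.378 -0.736  0.018] [0.07  0.136] -33.2
top 379.5 [213. 223.] [0.543 0.322 0.018] [0.052 0.083] -25.7
top 2169.0 [163. 236.] [0.502 0.479 0.018] [0.094 0.248] -89.4
top 201.0 [218. 190.] [0.647 0.307 0.018] [0.041 0.061] -63.3
top 232.0 [436. 145.] [ 0.788 -0.391  0.018] [0.032 0.092] -90.5
top 131.0 [404. 107.] [ 0.916 -0.291  0.018] [0.151 0.013] -50.5
top 162.5 [517.  18.] [ 1.216 -0.675  0.018] [0.036 0.142] -43.4
side 95.0 [ 25. 385.] [0.855 0.557 0.018] [0.029 0.015] -81.7
side 341.0 [  8. 278.] [1.104 0.42  0.018] [0.051 0.074] -102.3
side 1051.0 [ 46. 260.] [1.095 0.344 0.018] [0.079 0.411] -73.3
side 923.5 [126. 184.] [1.127 0.062 0.018] [0.159 0.111] -124.9
side 18341.0 [499. 301.] [ 0.151 -0.067  0.018] [0.736 0.35 ] -87.8
side 89787.0 [240. 225.] [ 0.971 -0.261  0.018] [2.269 1.702] -154.2
```

View pics/c1.png

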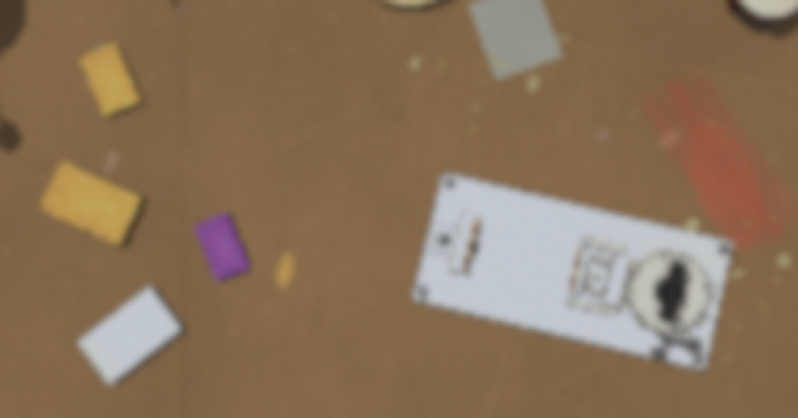

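View pics/c2.png

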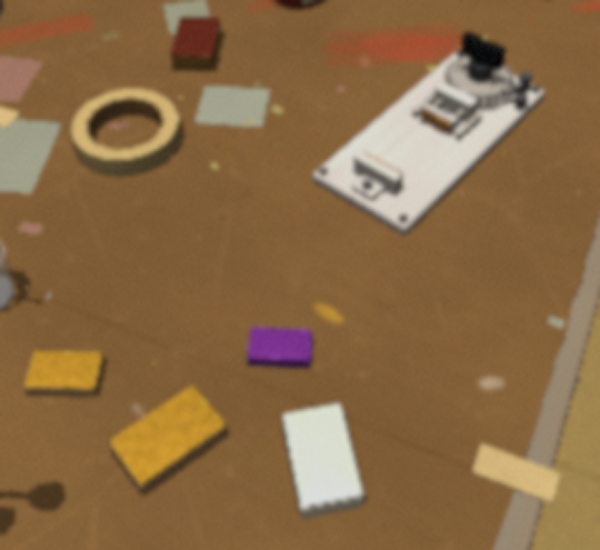

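c1 shows the gilt block at (91,203), larger than the gilt one at (110,80), so this is the one meant. The clamp plate's corners are (443,175), (734,242), (704,370) and (413,300). The stop is on the left at about (470,245), and the jaw, wheel and knob (672,291) are on the right.

```bash
python3 - <<'E'
from h import *
f=lambda p:(p[0]/3.8+190-.4,p[1]/3.8+170-.4)
g=lambda p:(p[0]/2.5+190-.3,p[1]/2.5+170-.3)
def rect(n,k,P,z):
    Q=np.array([w(n,k(p),z) for p in P]);e=[Q[i]-Q[(i+1)%4] for i in range(4)]
    print(n,Q.mean(0).round(4),[round(float(np.linalg.norm(x)),4) for x in e],[round(float(np.degrees(np.arctan2(x[1],x[0]))),1) for x in e]);return Q
rect("top",f,[(62,162),(143,200),(122,245),(40,203)],.018)
rect("side",g,[(193,387),(227,425),(144,483),(111,438)],.018)
rect("top",f,[(443,175),(734,242),(704,370),(413,300)],.012)
rect("side",g,[(316,177),(404,230),(545,95),(470,42)],.012)
for n,k,p,z in(("top",f,(672,290),.076),("top",f,(680,262),.076),("top",f,(662,322),.076),("side",g,(482,41),.076),("side",g,(463,40),.076),("side",g,(503,48),.076),("top",f,(670,293),.031),("top",f,(478,222),.034),("top",f,(466,272),.034),("top",f,(580,243),.03),("top",f,(568,303),.03)):print(n,p,w(n,k(p),z).round(4))
E
```

```text
top [0.5428 0.3198 0.018 ] [0.0752, 0.0409, 0.0773, 0.0384] [64.5, -24.4, -117.3, 152.6]
side [0.5416 0.3189 0.018 ] [0.043, 0.0719, 0.0454, 0.0707] [-23.1, -114.9, 155.3, 63.1]
top [ 0.4824 -0.08    0.012 ] [0.2488, 0.109, 0.2474, 0.107] [76.5, -14.5, -103.9, 166.2]
side [ 0.4808 -0.0832  0.012 ] [0.1035, 0.2444, 0.1126, 0.2698] [-14.4, 75.3, 152.6, -103.3]
top (672, 290) [ 0.4641 -0.1556  0.076 ]
top (680, 262) [ 0.4864 -0.1624  0.076 ]
top (662, 322) [ 0.4388 -0.1472  0.076 ]
side (482, 41) [ 0.4676 -0.1589  0.076 ]
side (463, 40) [ 0.4853 -0.1522  0.076 ]
side (503, 48) [ 0.4451 -0.1571  0.076 ]
top (670, 293) [ 0.4632 -0.1583  0.031 ]
top (478, 222) [ 0.5227 -0.0013  0.034 ]
top (466, 272) [0.4817 0.0088 0.034 ]
top (580, 243) [ 0.5049 -0.0851  0.03  ]
top (568, 303) [ 0.4558 -0.0746  0.03  ]
```

```bash
cat >> h.py <<'E'
def goto(pos,ydeg):
    "rows values for TCP at pos, tool down, tool y at world angle ydeg"
    s=arm.state();q=s["orientation"];r=R.from_quat([q[1],q[2],q[3],q[0]])
    a=np.radians(ydeg);y=np.array([np.cos(a),np.sin(a),0]);z=np.array([0,0,-1.])
    T=R.from_matrix(np.c_[np.cross(y,z),y,z])
    print("t=%.2f"%s["clock"],"pos",s["ee_pos"].round(4),"yang",np.degrees(np.arctan2(*r.apply([0,1,0])[1::-1])).round(2),"open",round(s["opening"],4),"F",s["contact_force"].round(1),"q7",round(s["joint_positions"][6],2))
    print("move",(r.inv().apply(np.array(pos)-s["ee_pos"])/.5).round(4),"turn",((r.inv()*T).as_rotvec()/(2*np.pi)).round(4))
E
python3 -c "
from h import *
goto([.5422,.3194,.15],-26)"
```

```text
t=0.10 pos [0.1707 0.6525 0.2436] yang 75.35 open 0.0868 F [ 0.5  0.4 -0.3] q7 -0.08
move [-0.8874 -0.4563  0.1881] turn [-2.000e-04  3.000e-04  2.815e-01]
```

```bash
python3 -m handwheel '[[-0.887,-0.456,0.188,0,0,0.2815,0.5],[-0.887,-0.456,0.188,0,0,0.2815,0.5],[-0.887,-0.456,0.188,0,0,0.2815,0.5],[-0.887,-0.456,0.188,0,0,0.2815,0.5],[-0.887,-0.456,0.188,0,0,0.2815,0.5],[-0.887,-0.456,0.188,0,0,0.2815,0.5],[-0.887,-0.456,0.188,0,0,0.2815,0.5],[-0.887,-0.456,0.188,0,0,0.2815,0.5]]'; python3 -c "
from h import *
goto([.5422,.3194,.15],-26)"
```

```text
clock: 0.9
ee_pos: [0.4644, 0.3892, 0.1699]
orientation: [-0.0, 0.667, 0.745, -0.0]
contact_force: [0.6, 1.8, -0.4]
opening: 0.0652
finger_force: 0.0
t=0.90 pos [0.4644 0.3892 0.1699] yang 6.25 open 0.0652 F [ 0.6  1.8 -0.4] q7 -0.52
move [-0.1557  0.1394  0.0398] turn [-0.      0.      0.0896]
```

```bash
python3 -m handwheel '[[-0.156,0.139,0.04,0,0,0.0896,0.5],[-0.156,0.139,0.04,0,0,0.0896,0.5],[-0.156,0.139,0.04,0,0,0.0896,0.5],[-0.156,0.139,0.04,0,0,0.0896,0.5],[-0.156,0.139,0.04,0,0,0.0896,0.5],[-0.156,0.139,0.04,0,0,0.0896,0.5]]'; python3 - <<'E'
from h import *
goto([.5422,.3194,.15],-26)
c=[cv2.resize(arm.capture(n)[y:y+110,x:x+150],None,fx=4,fy=4,interpolation=2) for n,x,y in(("side",180,290),("side",290,160))]
cv2.imwrite("pics/c3.png",np.vstack(c)[:, :, ::-1][::1])
E
```

```text
clock: 1.5
ee_pos: [0.5409, 0.3217, 0.1501]
orientation: [-0.0, 0.846, 0.534, -0.0]
contact_force: [0.3, 0.6, 0.1]
opening: 0.0654
finger_force: 0.0
t=1.50 pos [0.5409 0.3217 0.1501] yang -25.48 open 0.0654 F [0.3 0.6 0.1] q7 -0.82
move [-0.003   0.0042  0.0002] turn [-0.0001  0.0001  0.0015]
```

```bash
python3 -m handwheel '[[-0.003,0.004,0.1,0,0,0.0015,0.5],[-0.003,0.004,0.2,0,0,0.0015,0.5],[-0.003,0.004,0.23,0,0,0.0015,0.5],[-0.003,0.004,0.249,0,0,0.0015,0.5],[-0.003,0.004,0.249,0,0,0.0015,0.5],[-0.003,0.004,0.249,0,0,0.0015,0.5]]'; python3 - <<'E'
from h import *
goto([.5422,.3194,.025],-26)
im=arm.capture("side");print(px("side",[.5422,.3194,.018]))
cv2.imwrite("pics/c4.png",cv2.resize(im[270:390,170:330],None,fx=4,fy=4,interpolation=2)[:,:,::-1])
E
```

```text
clock: 2.2
ee_pos: [0.5441, 0.3198, 0.0279]
orientation: [-0.0, 0.849, 0.528, 0.002]
contact_force: [-0.3, -0.7, -0.4]
opening: 0.0651
finger_force: 0.0
t=2.20 pos [0.5441 0.3198 0.0279] yang -26.19 open 0.0651 F [-0.3 -0.7 -0.4] q7 -0.75
move [-0.0024 -0.003   0.0058] turn [ 0.0003 -0.0005 -0.0005]
[257.04842398 342.6777837 ]
```

View pics/c4.png

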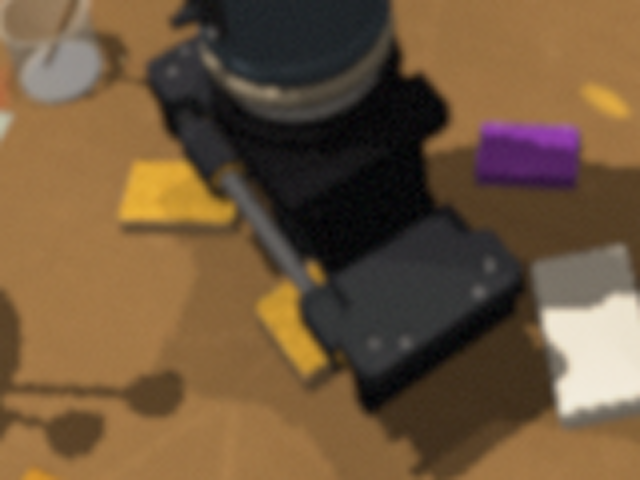

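The fingers straddle the gilt block, whose visible end is at (295,320) in the crop. Next I close on it and lift.

```bash
python3 -m handwheel '[[-0.002,-0.003,0.005,0,0,0,0.5],[-0.002,-0.003,0.005,0,0,0,-0.5],[-0.002,-0.003,0.005,0,0,0,-0.5],[-0.002,-0.003,0.005,0,0,0,-0.5],[-0.002,-0.003,0.005,0,0,0,-0.5]]' 20; python3 - <<'E'
from h import *
goto([.5422,.3194,.14],-26)
E
```

```text
clock: 2.75
ee_pos: [0.5411, 0.3188, 0.0237]
orientation: [-0.0, 0.849, 0.528, 0.0]
contact_force: [0.1, -0.1, 1.0]
opening: 0.0449
finger_force: 19.9
t=2.75 pos [0.5411 0.3188 0.0237] yang -26.21 open 0.0449 F [ 0.1 -0.1  1. ] q7 -0.75
move [ 0.0021  0.0016 -0.2326] turn [ 0.     -0.0001 -0.0006]
```

```bash
python3 -m handwheel '[[0,0,-0.08,0,0,0,-0.5],[0,0,-0.16,0,0,0,-0.5],[0,0,-0.21,0,0,0,-0.5],[0,0,-0.21,0,0,0,-0.5]]'; python3 - <<'E'
from h import *
goto([.4925,-.037,.13],-13.8)
E
```

```text
clock: 3.15
ee_pos: [0.5432, 0.3198, 0.1325]
orientation: [-0.0, 0.849, 0.528, 0.004]
contact_force: [0.1, -0.2, 0.2]
opening: 0.0448
finger_force: 19.9
t=3.15 pos [0.5432 0.3198 0.1325] yang -26.22 open 0.0448 F [ 0.1 -0.2  0.2] q7 -0.81
move [-0.6851  0.2242  0.0011] turn [ 0.0007 -0.001  -0.0345]
```

```bash
python3 -m handwheel '[[-0.685,0.224,0,0,0,-0.0345,-0.5],[-0.685,0.224,0,0,0,-0.0345,-0.5],[-0.685,0.224,0,0,0,-0.0345,-0.5],[-0.685,0.224,0,0,0,-0.0345,-0.5],[-0.685,0.224,0,0,0,-0.0345,-0.5],[-0.685,0.224,0,0,0,-0.0345,-0.5],[-0.685,0.224,0,0,0,-0.0345,-0.5],[-0.685,0.224,0,0,0,-0.0345,-0.5]]'; python3 - <<'E'
from h import *
goto([.4925,-.037,.13],-13.8)
E
```

```text
clock: 3.95
ee_pos: [0.4877, -0.0444, 0.1277]
orientation: [0.0, 0.79, 0.613, -0.002]
contact_force: [0.6, -0.3, -1.5]
opening: 0.0445
finger_force: 19.9
t=3.95 pos [ 0.4877 -0.0444  0.1277] yang -14.34 open 0.0445 F [ 0.6 -0.3 -1.5] q7 -0.03
move [ 0.0166  0.0057 -0.0046] turn [-0.0003  0.0005 -0.0015]
```

```bash
python3 -m handwheel '[[0,0,0.06,0,0,0,-0.5],[0,0,0.11,0,0,0,-0.5],[0,0,0.11,0,0,0,-0.5],[0,0,0.11,0,0,0,-0.5],[0,0,0.11,0,0,0,-0.5]]'; python3 - <<'E'
from h import *
goto([.4925,-.037,.0357],-13.8)
im=arm.capture("side")
cv2.imwrite("pics/c5.png",cv2.resize(im[165:275,300:430],None,fx=5,fy=5,interpolation=2)[:,:,::-1])
E
```

```text
clock: 4.45
ee_pos: [0.4908, -0.0377, 0.0742]
orientation: [0.0, 0.787, 0.617, 0.001]
contact_force: [0.7, 0.1, -0.7]
opening: 0.0447
finger_force: 19.9
t=4.45 pos [ 0.4908 -0.0377  0.0742] yang -13.76 open 0.0447 F [ 0.7  0.1 -0.7] q7 0.03
move [0.0021 0.0028 0.0769] turn [ 0.0002 -0.0001  0.0001]
```

View pics/c5.png

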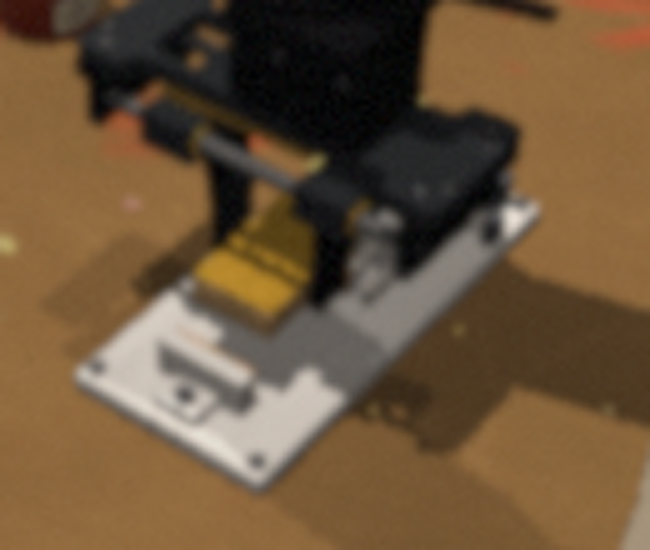

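The block hangs level over the bed. The upper edge of its front end runs from about (193,283) to (275,323), and the stop's cork top edge from about (175,330) to (255,370).

```bash
python3 - <<'E'
from h import *
g=lambda p:(p[0]/5+300-.4,p[1]/5+165-.4)
o=np.array([.4817,-.081]);a=np.radians(76.2);Y=np.array([np.cos(a),np.sin(a)]);X=np.array([Y[1],-Y[0]])
for l,p,z in(("blk",(193,283),.0685),("blk",(275,323),.0685),("stop",(175,330),.034),("stop",(255,370),.034),("plateL",(78,375),.012),("plateR",(260,488),.012)):
    q=w("side",g(p),z)[:2]-o;print(l,(q@X*1e3).round(1),(q@Y*1e3).round(1))
s=arm.state()["ee_pos"][:2]-o;print("tcp",s@X*1e3,s@Y*1e3)
E
```

```text
blk 16.5 88.7
blk -27.9 86.5
stop 25.1 89.5
stop -19.6 87.1
plateL 55.3 124.7
plateR -53.1 127.5
tcp -1.3404773160323362 44.24119071701111
```

```bash
python3 - <<'E'
from h import *
goto([.4917,-.0402,.0365],-13.8)
E
```

```text
t=4.50 pos [ 0.491  -0.0377  0.0744] yang -13.76 open 0.0449 F [-0.2 -0.7 -0.5] q7 0.03
move [-0.0045  0.0025  0.0757] turn [ 0.0003 -0.0001  0.0001]
```

```bash
python3 -m handwheel '[[-0.0045,0.0025,0.02,0,0,0,-0.5],[-0.0045,0.0025,0.045,0,0,0,-0.5],[-0.0045,0.0025,0.065,0,0,0,-0.5],[-0.0045,0.0025,0.072,0,0,0,-0.5],[-0.0045,0.0025,0.072,0,0,0,-0.5],[-0.0045,0.0025,0.072,0,0,0,-0.5]]'; python3 - <<'E'
from h import *
goto([.4917,-.0402,.0357],-13.8)
E
```

```text
clock: 5.1
ee_pos: [0.4908, -0.0405, 0.0373]
orientation: [-0.0, 0.787, 0.617, -0.0]
contact_force: [-0.7, -0.3, -1.1]
opening: 0.0451
finger_force: 19.9
t=5.10 pos [ 0.4908 -0.0405  0.0373] yang -13.8 open 0.0451 F [-0.7 -0.3 -1.1] q7 0.08
move [0.0011 0.0015 0.0032] turn [-0.  0.  0.]
```

```bash
python3 -m handwheel '[[0,0,0.002,0,0,0,-0.5],[0,0,0.0036,0,0,0,-0.5],[0,0,0.0036,0,0,0,-0.5],[0,0,0.0036,0,0,0,0.35],[0,0,0.0036,0,0,0,0.35],[0,0,0.0036,0,0,0,0.35]]'; python3 -m handwheel '[[0,0,-0.04,0,0,0,0.35],[0,0,-0.12,0,0,0,0.35],[0,0,-0.21,0,0,0,0.35],[0,0,-0.21,0,0,0,0.35]]'; python3 - <<'E'
from h import *
a=np.radians(76.2);Y=np.array([np.cos(a),np.sin(a),0])
goto([.4630,-.1577,.14],76.2)
im=arm.capture("side");im2=arm.capture("top")
A=cv2.resize(im[165:265,300:430],None,fx=4,fy=4,interpolation=2);B=cv2.resize(im2[205:280,290:420],(520,300),interpolation=2)
cv2.imwrite("pics/c6.png",np.vstack([A[100:],B])[:,:,::-1])
E
```

```text
clock: 5.7
ee_pos: [0.4909, -0.0404, 0.0357]
orientation: [0.0, 0.787, 0.617, 0.0]
contact_force: [-0.3, 0.4, -0.2]
opening: 0.0567
finger_force: 0.0
clock: 6.1
ee_pos: [0.4946, -0.0409, 0.1457]
orientation: [0.003, 0.787, 0.617, 0.005]
contact_force: [0.5, -0.9, 0.6]
opening: 0.0588
finger_force: 0.0
t=6.10 pos [ 0.4946 -0.0409  0.1457] yang -13.81 open 0.0588 F [ 0.5 -0.9  0.6] q7 -0.03
move [-0.2419 -0.0057  0.0105] turn [ 0.0018  0.0009 -0.25  ]
```

View pics/c6.png

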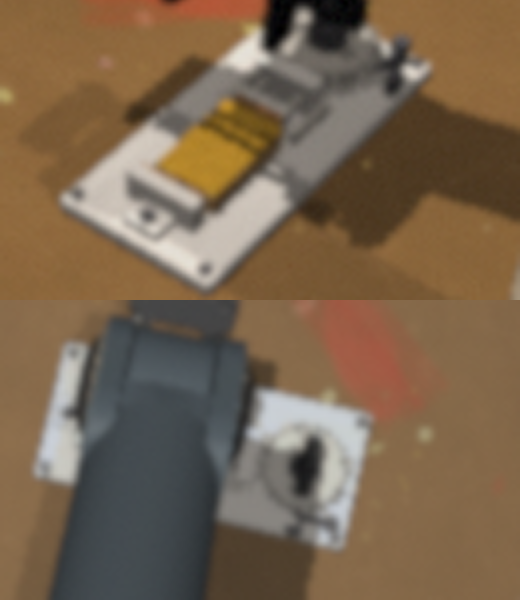

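The block lies flat on the bed between stop and jaw, centred at about (220,160) in the crop. The knob bar is at (306,463) and points about -16°. Next I go to the knob.

```bash
python3 -m handwheel '[[-0.241,-0.006,0.01,0,0,-0.255,-0.1],[-0.241,-0.006,0.01,0,0,-0.255,-0.1],[-0.241,-0.006,0.01,0,0,-0.255,-0.1],[-0.241,-0.006,0.01,0,0,-0.255,-0.1],[-0.241,-0.006,0.01,0,0,-0.255,-0.1],[-0.241,-0.006,0.01,0,0,-0.255,-0.1],[-0.241,-0.006,0.01,0,0,-0.255,-0.1],[-0.241,-0.006,0.01,0,0,-0.255,-0.1]]'; python3 -c "
from h import *
goto([.4632,-.157,.14],74)"
```

```text
clock: 7.0
ee_pos: [0.4579, -0.1564, 0.134]
orientation: [-0.002, 0.311, 0.95, -0.0]
contact_force: [0.3, -0.1, 0.1]
opening: 0.039
finger_force: 0.0
t=7.00 pos [ 0.4579 -0.1564  0.134 ] yang 53.75 open 0.039 F [ 0.3 -0.1  0.1] q7 1.29
move [-0.0092  0.0054 -0.012 ] turn [-0.0001 -0.0006 -0.0562]
```

```bash
python3 -m handwheel '[[-0.009,0.004,-0.006,0,0,-0.0562,-0.1],[-0.009,0.004,-0.006,0,0,-0.0562,-0.1],[-0.009,0.004,-0.006,0,0,-0.0562,-0.1],[-0.009,0.004,-0.006,0,0,-0.0562,-0.1],[-0.009,0.004,-0.006,0,0,-0.0562,-0.1]]'; python3 -c "
from h import *
goto([.4632,-.157,.068],74)
im=arm.capture('side')
cv2.imwrite('pics/c7.png',cv2.resize(im[150:250,320:450],None,fx=5,fy=5,interpolation=2)[:,:,::-1])"
```

```text
clock: 7.5
ee_pos: [0.4632, -0.1577, 0.1376]
orientation: [-0.001, 0.143, 0.99, 0.0]
contact_force: [0.9, -1.6, 0.2]
opening: 0.0395
finger_force: 0.0
t=7.50 pos [ 0.4632 -0.1577  0.1376] yang 73.56 open 0.0395 F [ 0.9 -1.6  0.2] q7 1.6
move [-0.      0.0013  0.1392] turn [ 0.     -0.0004 -0.0012]
```

View pics/c7.png

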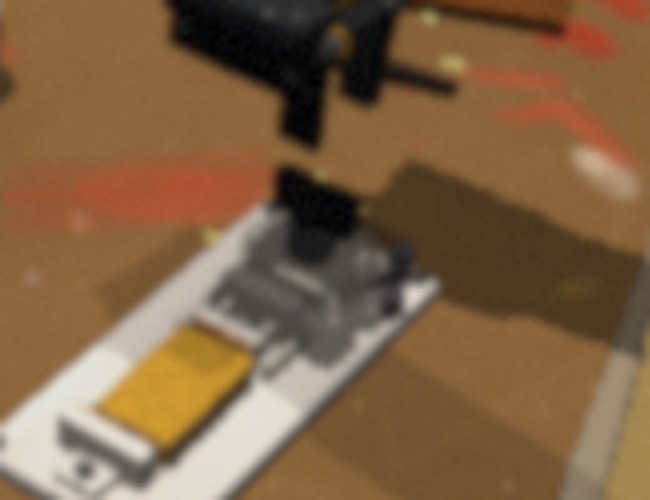

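```bash
python3 -m handwheel '[[0,0.0013,0.08,0,0,-0.001,-0.1],[0,0.0013,0.13,0,0,-0.001,-0.1],[0,0.0013,0.138,0,0,-0.001,-0.1],[0,0.0013,0.138,0,0,-0.001,-0.1],[0,0.0013,0.138,0,0,-0.001,-0.1]]'; python3 -c "
from h import *
goto([.4632,-.157,.068],74);print(arm.state()['ft_torque'])"
```

```text
clock: 8.05
ee_pos: [0.4649, -0.1575, 0.0705]
orientation: [0.001, 0.139, 0.99, -0.0]
contact_force: [0.1, -0.8, 0.5]
opening: 0.0391
finger_force: 0.0
t=8.05 pos [ 0.4649 -0.1575  0.0705] yang 73.98 open 0.0391 F [ 0.1 -0.8  0.5] q7 1.64
move [ 0.0036 -0.0001  0.0051] turn [ 0.      0.0003 -0.    ]
[0.03256673 0.05216241 0.00836164]
```

Free, no contact. I close first with a light grip and watch the force.

```bash
python3 -m handwheel '[[0.002,0,0.004,0,0,0,-0.9],[0.002,0,0.004,0,0,0,-0.9],[0.002,0,0.004,0,0,0,-0.9],[0.002,0,0.004,0,0,0,-0.9],[0.002,0,0.004,0,0,0,-0.9]]' 10; python3 -c "
from h import *
goto([.4632,-.157,.068],74);print(arm.state()['ft_torque'])"
```

```text
clock: 8.55
ee_pos: [0.4631, -0.1585, 0.0683]
orientation: [0.0, 0.14, 0.99, -0.001]
contact_force: [-2.5, -4.7, 4.4]
opening: 0.0251
finger_force: 10.0
t=8.55 pos [ 0.4631 -0.1585  0.0683] yang 73.93 open 0.0251 F [-2.5 -4.7  4.4] q7 1.64
move [0.0006 0.003  0.0005] turn [-0.0002  0.0002 -0.0002]
[-1.21061681  0.50763665 -0.02059696]
```

```bash
python3 -m handwheel '[[0,0,0,0,0,0,-0.9],[0,0,0,0,0,0,-0.9],[0,0,0,0,0,0,-0.9]]'; python3 -c "
from h import *
goto([.4632,-.157,.068],74);print(arm.state()['ft_torque'])
im=arm.capture('side');im2=arm.capture('top')
cv2.imwrite('pics/c8.png',np.hstack([cv2.resize(im[150:230,340:420],(400,400),interpolation=2),cv2.resize(im2[215:280,335:400],(400,400),interpolation=2)])[:,:,::-1])"
```

```text
clock: 8.85
ee_pos: [0.4631, -0.1585, 0.0683]
orientation: [0.0, 0.14, 0.99, -0.001]
contact_force: [-3.1, -5.4, 4.5]
opening: 0.0251
finger_force: 10.0
t=8.85 pos [ 0.4631 -0.1585  0.0683] yang 73.93 open 0.0251 F [-3.1 -5.4  4.5] q7 1.64
move [0.0007 0.003  0.0005] turn [-0.0002  0.0002 -0.0002]
[-1.1542358   0.51388954 -0.00181067]
```

View pics/c8.png

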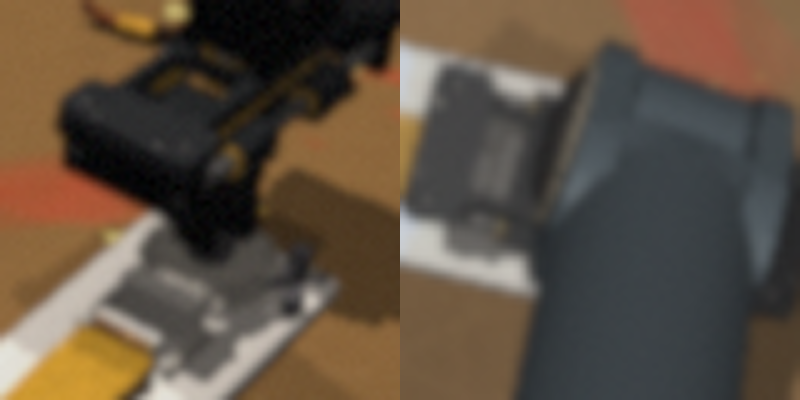

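The 25 mm opening with no z moment fits the round hub below the bar: the fingertips are at z=46 mm and the bar starts at 50. I open, go up 10 mm and close again.

```bash
python3 -m handwheel '[[0,-0.003,0,0,0,0,-0.1],[0,-0.004,0,0,0,0,-0.1],[0,-0.004,-0.01,0,0,0,-0.1],[0,-0.004,-0.02,0,0,0,-0.1],[0,-0.004,-0.02,0,0,0,-0.1],[0,-0.004,-0.02,0,0,0,-0.1]]'; python3 -m handwheel '[[0,0,0,0,0,0,-0.9],[0,0,0,0,0,0,-0.9],[0,0,0,0,0,0,-0.9],[0,0,0,0,0,0,-0.9],[0,0,0,0,0,0,-0.9],[0,0,0,0,0,0,-0.9]]' 10; python3 -c "
from h import *
goto([.463,-.1587,.078],74);print(arm.state()['ft_torque'])"
```

```text
clock: 9.55
ee_pos: [0.4628, -0.1587, 0.0779]
orientation: [0.0, 0.139, 0.99, 0.0]
contact_force: [-0.6, 0.1, -0.7]
opening: 0.039
finger_force: 0.0
clock: 10.15
ee_pos: [0.4626, -0.1586, 0.0775]
orientation: [-0.0, 0.139, 0.99, 0.0]
contact_force: [0.4, 0.2, -0.2]
opening: 0.0121
finger_force: 9.9
t=10.15 pos [ 0.4626 -0.1586  0.0775] yang 74.02 open 0.0121 F [ 0.4  0.2 -0.2] q7 1.64
move [-0.0009  0.0001 -0.001 ] turn [ 0.     -0.0001  0.    ]
[ 0.17046183 -0.0584551   0.03600633]
```

Opening is 12.1 mm, so the bar is gripped squarely at 74.0°. I grip harder and wind the first two teeth, which stay clear of any contact.

```bash
cat >> h.py <<'E'
def feel():
    s=arm.state();q=s["orientation"];r=R.from_quat([q[1],q[2],q[3],q[0]]);a=np.degrees(np.arctan2(*r.apply([0,1,0])[1::-1]))
    print("t=%.2f"%s["clock"],"turned %.2f deg, teeth %.2f"%(74.02-a,(74.02-a)/15),"pos",s["ee_pos"].round(4),"open",round(s["opening"],4),"tz %.3f tau7 %.3f"%(s["ft_torque"][2],s["tau"][6]),"F",s["contact_force"].round(1))
E
python3 -m handwheel '[[0,0,0,0,0,0,-0.9],[0,0,0,0,0,0,-0.9]]' 45;python3 -c "from h import *;feel()"
python3 -m handwheel '[[0,0,0,0,0,0.012,-0.9],[0,0,0,0,0,0.024,-0.9],[0,0,0,0,0,0.036,-0.9],[0,0,0,0,0,0.048,-0.9],[0,0,0,0,0,0.048,-0.9]]' |head -1;python3 -c "from h import *;feel()"
python3 -m handwheel '[[0,0,0,0,0,0.012,-0.9],[0,0,0,0,0,0.024,-0.9],[0,0,0,0,0,0.036,-0.9],[0,0,0,0,0,0.042,-0.9],[0,0,0,0,0,0.042,-0.9]]'|head -1;python3 -c "from h import *;feel()"
```

```text
clock: 10.35
ee_pos: [0.4626, -0.1586, 0.0775]
orientation: [-0.0, 0.139, 0.99, 0.0]
contact_force: [-0.2, 0.9, -0.9]
opening: 0.0115
finger_force: 44.9
t=10.35 turned 0.01 deg, teeth 0.00 pos [ 0.4626 -0.1586  0.0775] open 0.0115 tz 0.109 tau7 -0.038 F [-0.2  0.9 -0.9]
clock: 10.85
t=10.85 turned 17.25 deg, teeth 1.15 pos [ 0.4628 -0.1581  0.0775] open 0.012 tz 0.031 tau7 -0.331 F [ 0.6  3.5 -2.3]
clock: 11.35
t=11.35 turned 32.27 deg, teeth 2.15 pos [ 0.4631 -0.1578  0.0775] open 0.0116 tz 0.059 tau7 -0.210 F [ 2.2  4.7 -2.3]
```

```bash
cat >> h.py <<'E'
def avg(n=8):
    a=[]
    for i in range(n):
        arm.capture("top");s=arm.state();a.append([s["ft_torque"][2],s["tau"][6],*s["contact_force"]])
    feel();a=np.array(a);print("avg tz %.3f tau7 %.3f F"%tuple(a.mean(0)[:2]),a.mean(0)[2:].round(1),"std",a.std(0)[:2].round(3))
E
python3 -c "from h import *;avg()"
python3 -m handwheel '[[0,0,0,0,0,0.012,-0.9],[0,0,0,0,0,0.024,-0.9],[0,0,0,0,0,0.036,-0.9],[0,0,0,0,0,0.0417,-0.9],[0,0,0,0,0,0.0417,-0.9]]'|head -1;python3 -c "from h import *;avg()"
```

```text
t=11.75 turned 32.27 deg, teeth 2.15 pos [ 0.4632 -0.1578  0.0775] open 0.0117 tz 0.050 tau7 -0.079 F [ 2.6  5.1 -2.1]
avg tz 0.080 tau7 -0.079 F [ 2.8  5.  -2.6] std [0.026 0.005]
clock: 12.25
t=12.65 turned 47.26 deg, teeth 3.15 pos [ 0.4635 -0.1575  0.0775] open 0.0117 tz 0.058 tau7 -0.085 F [ 3.7  5.3 -3.4]
avg tz 0.073 tau7 -0.087 F [ 3.5  5.2 -3.5] std [0.018 0.007]
```

```bash
python3 -m handwheel '[[0,0,0,0,0,0.012,-0.9],[0,0,0,0,0,0.024,-0.9],[0,0,0,0,0,0.036,-0.9],[0,0,0,0,0,0.0417,-0.9],[0,0,0,0,0,0.0417,-0.9]]'|head -1;python3 -c "from h import *;avg()"
```

```text
clock: 13.15
t=13.55 turned 62.26 deg, teeth 4.15 pos [ 0.464  -0.1573  0.0776] open 0.0116 tz 0.091 tau7 -0.089 F [ 4.   5.  -5.4]
avg tz 0.089 tau7 -0.092 F [ 4.5  5.7 -5. ] std [0.033 0.007]
```

```bash
python3 -m handwheel '[[0,0,0,0,0,0.012,-0.9],[0,0,0,0,0,0.024,-0.9],[0,0,0,0,0,0.036,-0.9],[0,0,0,0,0,0.0417,-0.9],[0,0,0,0,0,0.0417,-0.9]]'|head -1;python3 -c "from h import *;avg(14)"
```

```text
clock: 14.05
t=14.75 turned 77.23 deg, teeth 5.15 pos [ 0.4645 -0.1573  0.0776] open 0.0118 tz 0.192 tau7 -0.174 F [ 6.5  6.2 -5.9]
avg tz 0.173 tau7 -0.176 F [ 5.9  5.6 -6.1] std [0.035 0.005]
```

Torque rose from a baseline of about 0.08 to about 0.175, so the squeeze is roughly 8 N here and about 7 N resting on tooth 5. The next tooth would give about 15 N. Easing back onto the pawl checks the tooth's place and tightens the estimate.

```bash
for i in 1 2 3; do python3 -m handwheel '[[0,0,0,0,0,-0.003,-0.9],[0,0,0,0,0,-0.003,-0.9],[0,0,0,0,0,-0.003,-0.9]]'|head -1;python3 -c "from h import *;avg(8)"; done
```

```text
clock: 15.05
t=15.45 turned 76.15 deg, teeth 5.08 pos [ 0.4644 -0.1573  0.0776] open 0.0116 tz 0.212 tau7 -0.188 F [ 6.   6.2 -5.7]
avg tz 0.190 tau7 -0.188 F [ 5.9  5.7 -6. ] std [0.029 0.   ]
clock: 15.75
t=16.15 turned 75.08 deg, teeth 5.01 pos [ 0.4644 -0.1573  0.0776] open 0.0117 tz 0.084 tau7 -0.160 F [ 5.6  5.  -5.6]
avg tz 0.140 tau7 -0.160 F [ 5.8  5.5 -5.9] std [0.041 0.   ]
clock: 16.45
t=16.85 turned 74.01 deg, teeth 4.93 pos [ 0.4644 -0.1573  0.0776] open 0.0118 tz 0.070 tau7 -0.124 F [ 5.8  5.2 -5.8]
avg tz 0.109 tau7 -0.124 F [ 5.6  5.7 -5.8] std [0.021 0.   ]
```

```bash
for i in 1 2 3; do python3 -m handwheel '[[0,0,0,0,0,-0.003,-0.9],[0,0,0,0,0,-0.003,-0.9],[0,0,0,0,0,-0.003,-0.9]]'|head -1;python3 -c "from h import *;avg(4)"; done
```

```text
clock: 17.15
t=17.35 turned 73.01 deg, teeth 4.87 pos [ 0.4644 -0.1573  0.0776] open 0.0118 tz -0.143 tau7 0.130 F [ 5.7  5.7 -5.2]
avg tz -0.119 tau7 0.130 F [ 6.1  6.1 -5.5] std [0.042 0.   ]
clock: 17.65
t=17.85 turned 72.02 deg, teeth 4.80 pos [ 0.4643 -0.1572  0.0776] open 0.0115 tz -0.466 tau7 0.429 F [ 5.9  7.  -6.6]
avg tz -0.437 tau7 0.429 F [ 5.6  6.3 -5.8] std [0.03 0.  ]
clock: 18.15
t=18.35 turned 71.03 deg, teeth 4.74 pos [ 0.4644 -0.1572  0.0776] open 0.0116 tz -0.766 tau7 0.728 F [ 5.7  7.3 -5.5]
avg tz -0.757 tau7 0.728 F [ 5.9  6.6 -5.5] std [0.024 0.   ]
```

Tooth 5 is latched (stiff stop at about 73.9° tool angle). Its resting squeeze works out at only about 5.5–6.5 N, too close to the lower limit. Tooth 6 gives about 14–15 N, with a peak near 16.5 N and well under 21 N, so I wind exactly one tooth on.

```bash
python3 -m handwheel '[[0,0,0,0,0,0.01,-0.9],[0,0,0,0,0,0.018,-0.9],[0,0,0,0,0,0.026,-0.9],[0,0,0,0,0,0.034,-0.9],[0,0,0,0,0,0.042,-0.9],[0,0,0,0,0,0.045,-0.9],[0,0,0,0,0,0.045,-0.9]]' 55|head -1;python3 -c "from h import *;avg(4)"
python3 -m handwheel '[[0,0,0,0,0,0.004,-0.9],[0,0,0,0,0,0.008,-0.9],[0,0,0,0,0,0.012,-0.9],[0,0,0,0,0,0.0145,-0.9],[0,0,0,0,0,0.0145,-0.9],[0,0,0,0,0,0.0145,-0.9]]'|head -1;python3 -c "from h import *;avg(12)"
```

```text
clock: 19.05
t=19.25 turned 86.94 deg, teeth 5.80 pos [ 0.4648 -0.1573  0.0776] open 0.0116 tz 0.236 tau7 -0.230 F [ 6.5  5.5 -7.2]
avg tz 0.244 tau7 -0.233 F [ 6.7  5.5 -7. ] std [0.018 0.005]
clock: 19.85
t=20.45 turned 92.14 deg, teeth 6.14 pos [ 0.4649 -0.1574  0.0776] open 0.0117 tz 0.327 tau7 -0.289 F [ 6.9  4.3 -7.1]
avg tz 0.281 tau7 -0.289 F [ 7.1  5.  -7.4] std [0.035 0.   ]
```

```bash
for i in 1 2 3 4; do python3 -m handwheel '[[0,0,0,0,0,-0.0025,-0.9],[0,0,0,0,0,-0.0025,-0.9]]'|head -1;python3 -c "from h import *;avg(4)"; done
```

```text
clock: 20.65
t=20.85 turned 91.24 deg, teeth 6.08 pos [ 0.4649 -0.1574  0.0776] open 0.0117 tz 0.230 tau7 -0.266 F [ 6.9  4.8 -6.9]
avg tz 0.248 tau7 -0.263 F [ 7.   4.7 -7.2] std [0.014 0.004]
clock: 21.05
t=21.25 turned 90.35 deg, teeth 6.02 pos [ 0.4649 -0.1574  0.0776] open 0.0116 tz 0.249 tau7 -0.239 F [ 6.8  5.2 -7.8]
avg tz 0.215 tau7 -0.236 F [ 7.   5.3 -7.5] std [0.021 0.004]
clock: 21.45
t=21.65 turned 89.45 deg, teeth 5.96 pos [ 0.4649 -0.1574  0.0776] open 0.0115 tz 0.264 tau7 -0.234 F [ 6.4  5.5 -7.5]
avg tz 0.251 tau7 -0.231 F [ 6.8  5.3 -7.8] std [0.008 0.004]
clock: 21.85
t=22.05 turned 88.60 deg, teeth 5.91 pos [ 0.4648 -0.1574  0.0776] open 0.0114 tz 0.051 tau7 -0.076 F [ 6.5  5.1 -6.8]
avg tz 0.073 tau7 -0.073 F [ 6.8  5.9 -7.1] std [0.028 0.004]
```

Tooth 6 is caught (load drops off at about 89°). Torque at its place was about 0.22–0.23, so roughly 15 N of squeeze. I unload the grip, let go and retreat straight up.

```bash
python3 -m handwheel '[[0,0,0,0,0,-0.0007,-0.9],[0,0,0,0,0,-0.0007,-0.7],[0,0,0,0,0,-0.0007,-0.3],[0,0,0,0,0,-0.0007,-0.2],[0,0,0,0,0,-0.0007,-0.2],[0,0,0,0,0,-0.0007,-0.2]]' 10; python3 -m handwheel '[[0,0,-0.04,0,0,0,-0.2],[0,0,-0.12,0,0,0,-0.2],[0,0,-0.22,0,0,0,-0.2],[0,0,-0.32,0,0,0,-0.2],[0.2,0,-0.38,0,0,0,-0.2],[0.2,0,-0.38,0,0,0,-0.2]]'; python3 - <<'E'
from h import *
feel()
im=arm.capture("side");im2=arm.capture("top")
cv2.imwrite("pics/c9.png",np.hstack([cv2.resize(im[80:270,190:430],(500,396),interpolation=2),cv2.resize(im2[130:280,280:390],(290,396),interpolation=2)])[:,:,::-1])
E
```

```text
clock: 22.65
ee_pos: [0.4621, -0.1593, 0.0776]
orientation: [-0.0, 0.791, 0.612, -0.0]
contact_force: [0.9, 0.2, 0.3]
opening: 0.0328
finger_force: 0.0
clock: 23.25
ee_pos: [0.4869, -0.0667, 0.2685]
orientation: [0.001, 0.792, 0.61, 0.002]
contact_force: [-0.1, 0.7, -0.6]
opening: 0.0346
finger_force: 0.0
t=23.25 turned 88.81 deg, teeth 5.92 pos [ 0.4869 -0.0667  0.2685] open 0.0346 tz -0.031 tau7 0.920 F [-0.1  0.7 -0.6]
```

View pics/c9.png

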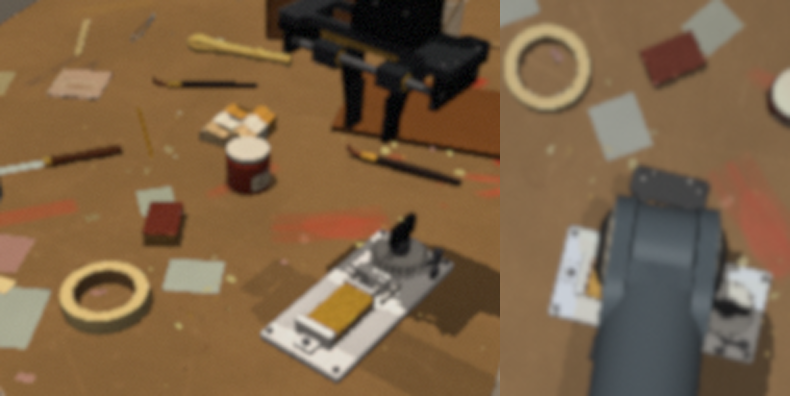

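The side view shows the block at (340,308) held between stop and jaw, with the knob (403,235) turned a quarter. The roll, jar and burnisher look undisturbed, and the gripper is clear. I let the arm settle and hand in.

```bash
python3 -m handwheel '[[0,0,0,0,0,0,-0.2],[0,0,0,0,0,0,-0.2],[0,0,0,0,0,0,-0.2],[0,0,0,0,0,0,-0.2]]'; python3 -c "
from bench import arm
print(arm.close_job())"
```

```text
clock: 23.75
ee_pos: [0.4861, -0.0675, 0.266]
orientation: [-0.0, 0.792, 0.611, -0.0]
contact_force: [-1.1, -0.5, 0.2]
opening: 0.035
finger_force: 0.0
the job is handed in; nothing more can be done
None
```

The job is handed in at 23.75 s with no verdict shown: the gilt block lies flat in the clamp with the pawl on tooth 6, the squeeze is about 15 N by torque estimate (±1 to 2 N; limit 17 N), and the roll, burnisher and jar look untouched.

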